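Back off a left-hand push-to-turn clamp knob and take away the forked strap

ROBOT

A 7-joint arm with a two-finger parallel gripper is mounted at the origin on the work surface. World frame = base frame: x ahead of the robot, y to its left, z up, the work surface at z = 0. Lengths are in m, angles in rad, forces in N, time in s.
With the tool pointing down it reaches from about 0.425 to 0.825 m from the base axis. Payload 3.6 kg.
Tool frame: the origin (TCP) lies where the fingers leave the gripper's body, on its centre line; the fingertips stand 73 mm ahead of it and the grasp point (between the pads) lies 54 mm ahead of it; x points along the fingers, y is the direction in which the jaws open and shut, and the axes are right-handed (so a half turn about x gives the same grasp; the last joint's range is limited). The gripper opens to 85 mm and grips with 20 to 120 N. Pads are 22 mm wide; open, the fingers measure 114 mm over their backs; the gripper's body (76 mm by 85 mm) begins 54 mm behind the grasp point. The pads swing forward as they close: fully open they stand 13 mm farther back than shut.
Start: joints at [-1.143, 0.615, -0.013, 1.423, 0.008, 1.103, -0.04], TCP at [0.285, 0.584, 0.304] pointing down, gripper open.
Joint ranges: [-3.12, 3.12], [-0.3, 2.06], [-1.34, 1.32], [0.26, 2.42], [-1.36, 4.5], [0.01, 1.98], [-2.84, 2.84]. Speed limits (rad/s): [2.79, 2.79, 3.14, 3.14, 3.14, 3.14, 3.14].

INTERFACE

Orientations are given as a unit quaternion [x, y, z, w].
In Python, from station import arm, snapshot, camera_info, ticket gives the robot as it stands. Calls block until the motion is done:
- arm.movep(position, orientation): joint-space move of the TCP to a pose.
- arm.line_to(position, velocity=0.15, ori=None): straight line of the TCP; ori=None keeps the orientation; velocity is the mean speed in m/s.
- arm.move_j(angles): joint-space move.
- arm.move_gripper(opening, effort=None): opening from 0.0 (shut) to 1.0 (fully open); effort is the grip in N (None keeps the last); returns when the fingers have stopped.
- arm.pause(seconds).
- arm.ik(position, orientation): joint angles nearest the present ones, or None.
- snapshot(name): name is "side" or "top" or "wrist"; returns the picture (400x640x3 uint8, blue, green, red); there is no depth.
- camera_info(name): a dict with "fx", "fy", "cx", "cy" (pixels), "R" (3x3) and "t" (3): a world point X has camera coordinates R X + t; the wrist camera has in their place "T_tool_cam" (4x4, takes a point from camera to tool coordinates, whose origin is the TCP and whose axes are the tool frame's). Camera axes: x right, y down, z forward; pixel columns grow to the right and rows downward; lengths in m; the calibration is good to about 2 mm. The wrist camera is an equidistant fisheye: a pixel r from the principal point sees the ray r / f radians off the axis. A picture is of the moment at which its call begins: read the wrist's pose just before it. camera_info takes no time and is no camera call.
A pose or a line that the arm cannot do raises arm.MotionError and nothing moves.
- ticket.finish_job(): hands the job in, once; it reports no verdict.
Readings, each from a call of its own:
- arm.read_time(): time.
- arm.read_joint_positions(): joint angles.
- arm.read_dq(): joint speeds.
- arm.read_effort(): joint torques, N m.
- arm.read_tool_pos(): TCP position.
- arm.read_eef_rot(): TCP orientation.
- arm.read_ft_force(): force on the tool from outside, world axes, zero at the start.
- arm.read_wrist_torque(): the same for the moment, N m.
- arm.read_opening(): opening from 0.0 (shut) to 1.0 (fully open).
Only numpy, scipy, OpenCV 4.12 (cv2) and the standard library are available. Lean on these libraries where they do the work, as an engineer would, in place of code of your own. Each camera call takes 0.05 s, during which the arm holds its last target.

TASK

Free the aluminium bracket on the bench fixture: its orange clamp knob has a left-hand thread and only drives while it is pushed down, so press it firmly but never hard and turn it clockwise (seen from above) until the nut under it has backed off by at least 140 degrees. Only then lift the blue forked strap by its yellow handle just clear of the bracket, draw it back off the stud and lay it flat in the red tray without dropping it. Leave the spray can, the jar and the screwdriver as they stand.

Things in the scene. Friction and masses are not known exactly. Their poses are not given: they have to be found in the camera images.
- knob_grip (a point): Grip point of the orange knob, on its vertical axis, 21 mm above the knob's disc (54 mm across, 8 mm thick). Finger bar on the disc: 44 mm long (x of this frame), 14 mm wide (y, the width to grip), 36 mm tall, 15 mm of it above this point. Unpushed, the knob turns idly. Pushed down against a soft spring (2 to 7 N) it meets the clutch ring after 1 to 8 mm, never known beforehand; pressing on drives the nut.
- nut (a joint): Turn of the nut under the knob, rad: 0 = tight on the strap; grows as it is backed off CLOCKWISE seen from above (left-hand thread), to a stop at 3.6. About 0.2 N m turns it under the press; it stays where it is left. It rises 2.5 mm per rad. A white pointer with a round end, reaching 45 mm from the axis, turns with it below the knob.
- knob: The same knob; origin at the underside of its disc, 29 mm below the grip point, same axes. Usually 16 to 21 N in all on the hand carries the nut round; press more if the nut slips, but 26 N on the hand is too much. The nut lifts the knob 2.5 mm per rad as it backs off: let the hand come up with it, or the press grows fast (20 N per mm).
- clutch: Friction clutch on top of the nut, under the knob, with a brass ring 47 mm across, sprung at 20 N/mm and worn by an unknown amount, so its height must be felt. Origin on the axis at the underside of the nut: it shows the nut's place, not the ring's. It turns and rises with the nut. The knob must not press on it with more than 25 N.
- strap_handle (a point): Centre of the strap's yellow handle, an upright fin 26 mm long (x, along the strap), 12 mm wide (y, the width to grip), 36 mm tall, 18 mm above the strap's top and 28 mm above its underside; it is at x = -33, z = +23 mm from the strap's centre. In place, the stud is 70 mm from here along +x.
- strap_mid (a point): Centre of the blue steel strap, 126 mm long (x), 40 wide (y), 10 thick, 0.28 kg. Its slot, open at the +x end, 16 mm wide, straddles the stud. Two 2.5 mm toes under the fork ends hook over the bracket's far edge: lift it 3 to 5 mm (the nut's 36 mm flange stops it higher), then draw it back along -x; after 50 mm it is clear and can be raised.
- stud_foot (a point): Foot of the upright 10 mm stud on the fixed fixture's steel base, 20 mm above the bench; +x points to the fork's open end, the strap's tail is at -x. Base: x -107 to +43 mm, y +-50 mm. The clamped aluminium bracket, fixed on the base, is 3.5 mm thick, 30 mm wide (x), 158 mm long (y); its turned ends stand 35 mm above the bench.
- tray: Red open tray, fixed on the bench, 210 mm (x) by 150 mm (y) outside, 26 mm high, walls and floor 4 to 5 mm; origin at the centre of its underside on the bench.
- can_mid (a point): Spray can, 54 mm across, 130 mm tall, standing; this point at half height. To be left alone.
- jar_mid (a point): Amber jar with black lid, 52 mm across, 65 mm tall, standing; point at half height. To be left alone.
- driver_grip (a point): Grip of a red screwdriver 180 mm long lying on the bench. To be left alone.
Mind the look-alikes: they are no part of the job. Of the things shaped like the part that bears strap_handle, the blue one is meant. Leave any brown look-alike of the part that bears knob_grip alone.

How it is judged:
By the outcome, as a careful person would: the job done as asked, in the order asked, and still so for the second after the job is handed in, with the robot touching nothing.
It also fails if it takes over 72 s, if anything falls off the work surface, if the arm or the gripper's body presses on something with over 40 N, if the wrist force passes 120 N, or if a joint passes its speed limit or range.

## Working session

There is one attempt and no reset: what is moved stays moved. The work goes in short steps, each a Python script; the robot and the scene stay as the last script left them, time stands still between calls to the robot, and variables do not carry over. Pictures are saved under pics/ and viewed, and the job is handed in when it is done.

```bash
ls; mkdir -p pics
python3 - <<'E'
from station import arm, snapshot, camera_info
import cv2, numpy as np
for n in ("side","top","wrist"):
    im=snapshot(n); cv2.imwrite(f"pics/a_{n}.png",im)
    print(n,camera_info(n))
print(arm.read_time(),arm.read_tool_pos(),arm.read_eef_rot(),arm.read_ft_force(),arm.read_opening())
E
```

```text
pics
side {'fx': 433.74794861671614, 'fy': 433.74794861671614, 'cx': 316.04073038922974, 'cy': 200.98141328862516, 'R': array([[ 0.9708919 , -0.23941904,  0.00688731],
       [-0.15307342, -0.64234628, -0.75097256],
       [ 0.18422117,  0.72805891, -0.66029749]]), 't': array([-0.52027095,  0.200984  ,  0.69429837])}
top {'fx': 365.47155455148567, 'fy': 365.47155455148567, 'cx': 324.09669050900504, 'cy': 195.58851917947482, 'R': array([[-0.0021229 , -0.9993016 ,  0.03730703],
       [-0.99027225, -0.00308966, -0.13910907],
       [ 0.13912718, -0.03723943, -0.98957408]]), 't': array([0.07390153, 0.55297323, 0.85786347])}
wrist {'fx': 309.70691628693146, 'fy': 309.70691628693146, 'cx': 317.9473104022254, 'cy': 194.2507648136926, 'T_tool_cam': array([[-2.53238881e-04, -2.63055589e-01,  9.64780645e-01,
        -6.90635023e-02],
       [ 9.99999948e-01, -2.58887043e-04,  1.91895625e-04,
        -1.80425115e-04],
       [ 1.99289991e-04,  9.64780643e-01,  2.63055641e-01,
        -6.64825267e-02],
       [ 0.00000000e+00,  0.00000000e+00,  0.00000000e+00,
         1.00000000e+00]])}
0.15 [0.28476674 0.58381009 0.30299527] [ 0.15837343  0.689137   -0.15973887  0.68883347] [-0.13481756 -0.72603966 -0.21781087] 1.002328830495491
```

View pics/a_side.png

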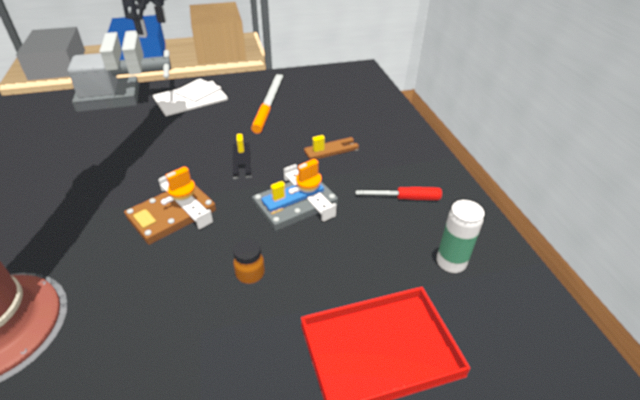

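View pics/a_top.png

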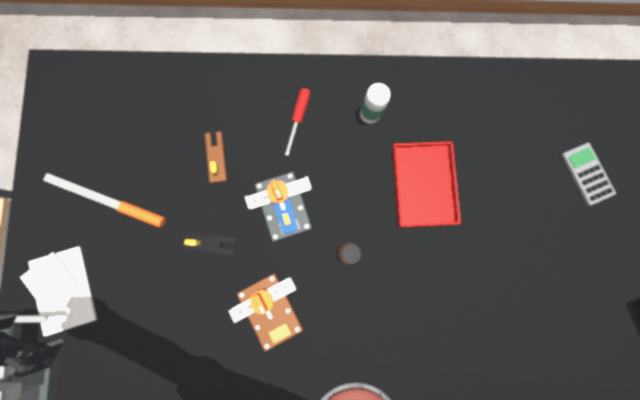

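View pics/a_wrist.png

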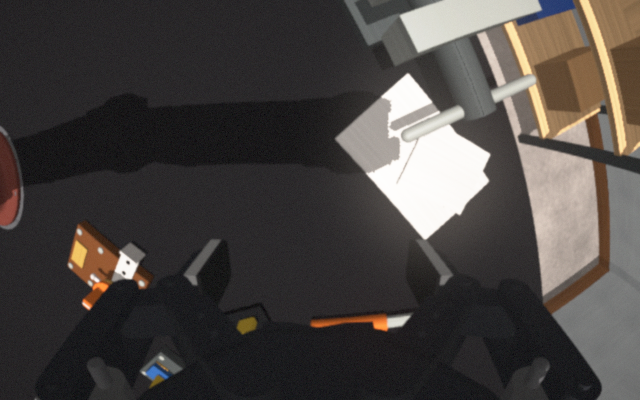

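Candidates in the top view:
- **Knobs:** (277,191) sits on the grey fixture with the blue strap. (262,302) sits on the brown fixture and is the look-alike.
- **Strap handles:** (285,207) is on the blue strap. (213,167) is on the brown strap and (191,243) on the black one, both look-alikes.

I choose the grey fixture's knob and the blue strap's handle. Next I check them in a close crop.

```bash
cat > h.py <<'E'
import cv2, numpy as np
from scipy.spatial.transform import Rotation as Rn
from station import arm, snapshot, camera_info
def ray(name,uv):
    c=camera_info(name)
    d=np.array([(uv[0]-c['cx'])/c['fx'],(uv[1]-c['cy'])/c['fy'],1.]); R=c['R']
    return -R.T@c['t'], R.T@d/np.linalg.norm(d)
def wray(uv,pos,q):
    c=camera_info('wrist'); T=c['T_tool_cam']
    x=(uv[0]-c['cx']);y=(uv[1]-c['cy']);r=np.hypot(x,y);th=r/c['fx']
    d=np.array([np.sin(th)*x/max(r,1e-9),np.sin(th)*y/max(r,1e-9),np.cos(th)])
    R=Rn.from_quat(q).as_matrix()
    return pos+R@T[:3,3], R@T[:3,:3]@d
def onz(r,z):
    o,d=r; return o+d*(z-o[2])/d[2]
def tri(rs):
    A=np.zeros((3,3));b=np.zeros(3)
    for o,d in rs:
        d=d/np.linalg.norm(d);P=np.eye(3)-np.outer(d,d);A+=P;b+=P@o
    x=np.linalg.solve(A,b); return x,[np.linalg.norm((np.eye(3)-np.outer(d,d)/(d@d))@(x-o)) for o,d in rs]
def quat(yaw):
    # tool x down; tool y horizontal at angle yaw
    x=np.array([0,0,-1.]);y=np.array([np.cos(yaw),np.sin(yaw),0]);z=np.cross(x,y)
    return Rn.from_matrix(np.c_[x,y,z]).as_quat()
E
python3 - <<'E'
from h import *
for n,(x0,y0,w,h) in dict(side=(240,150,110,82),top=(230,160,100,90)).items():
    im=cv2.imread(f"pics/a_{n}.png")[y0:y0+h,x0:x0+w]
    cv2.imwrite(f"pics/c_{n}.png",cv2.resize(im,None,fx=6,fy=6,interpolation=cv2.INTER_CUBIC))
E
```

```text
(no output)
```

View pics/c_side.png

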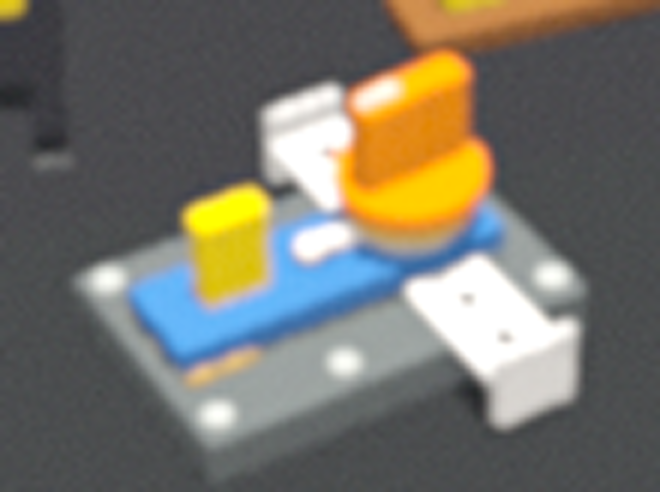

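View pics/c_top.png

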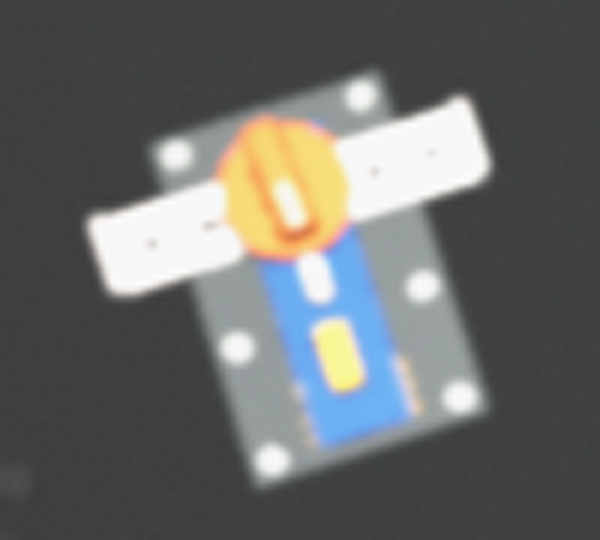

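The crops confirm it: grey base, blue strap with a yellow fin, and an orange knob with its white pointer towards the tail. The fin top is at about (286,219) in the top view and (278,185) in the side view. The bar top is at about (277,190) and (309,163).

Run:
```python
from h import *
T=lambda x,y:ray('top',(230+x/6-.4,160+y/6-.4)); S=lambda x,y:ray('side',(240+x/6-.4,150+y/6-.4))
print('fin top',tri([T(338,353),S(227,208)]))
print('bar top',tri([T(278,178),S(410,78)]))
fr=onz(T(338,353),.07)
# base corners at z=.02: 
P=[onz(T(*p),.02) for p in [(150,148),(380,70),(488,408),(257,490)]]
for p in P: print(p)
P=np.array(P); ax=(P[0]+P[1]-P[2]-P[3]); ax/=np.linalg.norm(ax)
print('len',np.linalg.norm(P[0]-P[3]),np.linalg.norm(P[1]-P[2]),np.linalg.norm(P[0]-P[1]),'yaw',np.degrees(np.arctan2(ax[1],ax[0])))
c=P.mean(0); print('stud est',c+ax*0.032)
# tray
im=cv2.imread('pics/a_top.png'); hsv=cv2.cvtColor(im,cv2.COLOR_BGR2HSV)
m=((hsv[...,0]<6)|(hsv[...,0]>174))&(hsv[...,1]>150)&(hsv[...,2]>80)
m=m.astype('u1');m[:,:380]=0;m[:130]=0;m[250:]=0
cs=max(cv2.findContours(m,0,2)[0],key=cv2.contourArea); r=cv2.minAreaRect(cs);print(r)
b=cv2.boxPoints(r);Q=np.array([onz(ray('top',p),.02) for p in b]);print(Q.round(4),Q.mean(0))
print('can',onz(ray('top',(377,95)),.13),'jar',onz(ray('top',(350,253)),.065))
```

```text
fin top (array([0.49572706, 0.16438516, 0.06978324]), [np.float64(0.001383233466817952), np.float64(0.001383233466817959)])
bar top (array([0.56160981, 0.18603352, 0.09587609]), [np.float64(0.002674418371129468), np.float64(0.0026744183711296184)])
[0.58329509 0.24663137 0.02      ]
[0.61683071 0.15174142 0.02      ]
[0.47563372 0.10613834 0.02      ]
[0.44236926 0.19996624 0.02      ]
len 0.1484510803072741 0.14837866872952274 0.10064164408185923 yaw 18.11032233958868
stud est [0.5599469  0.18606647 0.02      ]
((426.0310363769531, 183.49755859375), (85.58296203613281, 62.20109176635742), 85.53284454345703)
[[ 0.6915 -0.1004  0.02  ]
 [ 0.7059 -0.2625  0.02  ]
 [ 0.4852 -0.268   0.02  ]
 [ 0.4732 -0.1109  0.02  ]] [ 0.58894942 -0.18545235  0.02      ]
can [ 0.77331671 -0.04429088  0.13      ] jar [0.41429224 0.01516901 0.065     ]
```

The fin top comes out at z = 0.070, where 0.0695 was expected. The base measures 148×101 mm, where 150×100 was expected. Two estimates of the stud agree within 2 mm, at (0.561, 0.186), with the strap yaw about 18°. Next I pick a wrist branch with room for the clockwise stroke and look closely from above.

Run:
```python
from h import *
M=Rn.from_quat(arm.read_eef_rot()).as_matrix();print('toolx',M[:,0],'yaw',np.degrees(np.arctan2(M[1,1],M[0,1])))
for y in range(-180,180,20):
    s=arm.ik([.56,.186,.137],quat(np.radians(y)))
    s2=arm.ik([.56,.186,.30],quat(np.radians(y)))
    print(y,None if s is None else np.round(s,2), None if s2 is None else round(s2[6],2))
```

```text
toolx [-8.52615242e-04 -1.78497401e-03 -9.99998043e-01] yaw 64.00136082179367
-180 [-0.06  0.78 -0.49  1.76  0.51  0.74  2.32] 2.5
-160 [-0.01  0.8  -0.58  1.76  0.6   0.77  2.6 ] 2.8
-140 [-0.95  1.03  1.13  1.79 -1.07  1.08 -1.85] -2.12
-120 [-0.95  1.03  1.13  1.79 -1.07  1.08 -1.5 ] -1.77
-100 [-0.71  0.8   0.6   1.78 -0.63  0.76 -1.53] -1.67
-80 [-0.67  0.79  0.53  1.78 -0.57  0.73 -1.24] -1.38
-60 [-0.63  0.77  0.45  1.78 -0.49  0.71 -0.96] -1.08
-40 [-0.58  0.75  0.36  1.78 -0.39  0.68 -0.7 ] -0.79
-20 [-0.53  0.74  0.29  1.77 -0.31  0.67 -0.42] -0.49
0 [-0.49  0.74  0.22  1.77 -0.24  0.66 -0.14] -0.19
20 [-0.45  0.73  0.14  1.77 -0.16  0.65  0.14] 0.11
40 [-0.4   0.73  0.07  1.77 -0.08  0.65  0.41] 0.42
60 [-0.36  0.73  0.    1.77 -0.    0.65  0.69] 0.72
80 [-0.31  0.73 -0.07  1.77  0.08  0.65  0.97] 1.02
100 [-0.27  0.73 -0.15  1.77  0.16  0.66  1.24] 1.32
120 [-0.22  0.74 -0.22  1.76  0.24  0.67  1.52] 1.62
140 [-0.16  0.75 -0.32  1.76  0.34  0.69  1.77] 1.91
160 [-0.11  0.76 -0.41  1.76  0.43  0.71  2.04] 2.21
```

Run:
```python
from h import *
t=arm.read_time()
arm.movep([.56,.186,.27],quat(np.radians(108)))
p=arm.read_tool_pos();q=arm.read_eef_rot();im=snapshot('wrist');np.save('w1.npy',np.r_[p,q])
cv2.imwrite('pics/w1.png',im)
print(arm.read_time()-t,p,arm.read_ft_force(),arm.read_joint_positions())
cv2.imwrite('pics/w1c.png',cv2.resize(im[80:280,220:420],None,fx=3,fy=3,interpolation=cv2.INTER_CUBIC))
```

```text
1.8167 [0.55961461 0.18750914 0.27010989] [-0.30681572  0.10025365  0.57705299] [-0.25438527  0.55922789 -0.16845581  1.64558363  0.10871505  0.94559078
  1.42594157]
```

View pics/w1c.png

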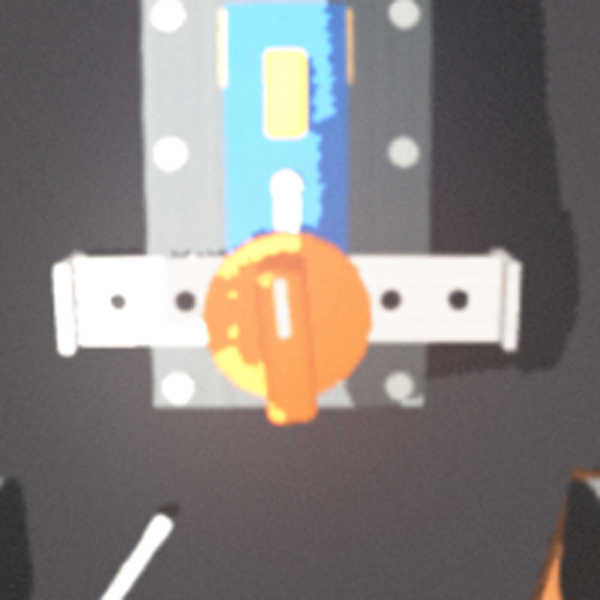

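The wrist crop shows the bar top, with its left edge running (262,278)→(272,415) and its right edge (302,275)→(316,415). The disc centre is about (288,315), the fin top (286,93) and the pointer end (286,185).

Run:
```python
from h import *
w=np.load('w1.npy');p,q=w[:3],w[3:]
W=lambda x,y,z:onz(wray((220+x/3-.33,80+y/3-.33),p,q),z)
yaw=lambda a,b:np.degrees(np.arctan2((b-a)[1],(b-a)[0]))
im=cv2.imread('pics/w1.png')[80:280,220:420]; hsv=cv2.cvtColor(im,cv2.COLOR_BGR2HSV)
m=((hsv[...,0]>4)&(hsv[...,0]<22)&(hsv[...,1]>130)&(hsv[...,2]>120)).astype('u1');m[150:]=0
cs=max(cv2.findContours(m,0,2)[0],key=cv2.contourArea)
print('orange box*3',np.array(cv2.boundingRect(cs))*3)
d1=W(204,315,.060);d2=W(371,315,.060);print('disc',d1,d2,np.linalg.norm(d1-d2),(d1+d2)/2, W(288,314,.06))
z=.096
L=[W(262,278,z),W(272,415,z)];R=[W(302,275,z),W(316,415,z)]
print('bar L',yaw(*L),'R',yaw(*R),np.linalg.norm(L[0]-L[1]),np.linalg.norm(L[0]-R[0]),'ctr',(L[0]+L[1]+R[0]+R[1])/4)
f=W(286,93,.0695);print('fin',f,'fin len',np.linalg.norm(W(286,47,.0695)-W(286,138,.0695)))
for a in [(229,.0335)]: pass
e=[W(224,60,.0335),W(226,235,.0335),W(346,60,.0335),W(348,235,.0335)];print('strap edges',yaw(e[0],e[1]),yaw(e[2],e[3]),np.linalg.norm(e[0]-e[2]))
print('strap base yaw', yaw(W(143,50,.02),W(153,380,.02)),yaw(W(432,50,.02),W(424,380,.02)))
c=(d1+d2)/2;print('fin->disc yaw',yaw(f,c),np.linalg.norm((c-f)[:2]))
print('ptr',W(286,185,.04),)
```

```text
orange box*3 [207 237 162 189]
disc [0.56868917 0.16098772 0.06      ] [0.55263601 0.21016731 0.06      ] 0.051733311633545456 [0.56066259 0.18557752 0.06      ] [0.56033106 0.18564885 0.06      ]
bar L 21.673880897955584 R 23.839590374018712 0.03876260476178787 0.010695505222071446 ctr [0.56087997 0.18608687 0.096     ]
fin [0.49621335 0.16423549 0.0695    ] fin len 0.02643221184556763
strap edges 18.21345472594147 19.154731862872058 0.039601222707789346
strap base yaw 18.256861677106752 18.14970822635088
fin->disc yaw 18.322018703001 0.06789099614312477
ptr [0.52444805 0.17317024 0.04      ]
```

The axis is at (0.561, 0.186), the bar yaw about 23° and the strap yaw about 18.3°. Now I grasp the bar.

Run:
```python
from h import *
t=arm.read_time()
q=quat(np.radians(112.5))
arm.movep([.561,.1858,.19],q)
arm.line_to([.561,.1858,.1385],.12)
print(arm.read_tool_pos(),arm.read_ft_force())
arm.move_gripper(0.0,90)
print(arm.read_opening(),arm.read_tool_pos(),arm.read_ft_force(),arm.read_wrist_torque(),arm.read_time()-t, arm.read_time())
cv2.imwrite('pics/g1.png',snapshot('wrist'))
```

```text
[0.5618466  0.18628186 0.13980665] [ 0.46537673 -0.05861059  0.76314663]
0.14942047220451504 [0.56109506 0.18558707 0.13859383] [-0.25794205 -0.21583352  1.16525018] [-0.08997322 -0.00298819 -0.06291602] 1.65 3.6167
```

View pics/g1.png

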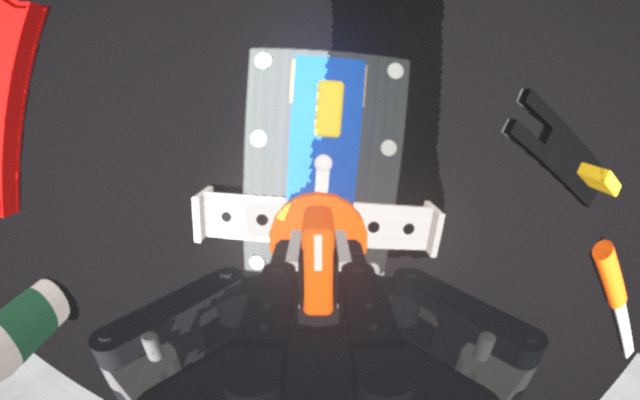

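The pads hold the bar at 12.7 mm opening with no side load. The pointer end is at (323,162), which is zero turn. Now I press in small steps to feel for the ring.

Run:
```python
from h import *
t=arm.read_time()
f0=np.mean([arm.read_ft_force()[2] for _ in range(3)])
z=.1385;log=[];step=.0008
for i in range(40):
    z-=step
    arm.line_to([.561,.1858,z],.03)
    arm.pause(.06)
    f=arm.read_ft_force()[2]
    log.append((round(z*1e3,2),round(arm.read_tool_pos()[2]*1e3,2),round(f,1)))
    if z<.1265: break
    if f>17: break
    if len(log)>1 and f-log[-2][2]>1.5 or f>8.5: step=.00025
print(log,arm.read_ft_force(),arm.read_time()-t,arm.read_time())
```

```text
[(137.7, np.float64(137.77), np.float64(2.0)), (136.9, np.float64(136.96), np.float64(3.0)), (136.1, np.float64(136.42), np.float64(4.6)), (135.85, np.float64(136.27), np.float64(7.2)), (135.6, np.float64(136.2), np.float64(6.4)), (135.35, np.float64(136.11), np.float64(7.5)), (135.1, np.float64(136.02), np.float64(8.2)), (134.85, np.float64(135.91), np.float64(9.2)), (134.6, np.float64(135.85), np.float64(10.5)), (134.35, np.float64(135.77), np.float64(11.3)), (134.1, np.float64(135.66), np.float64(13.1)), (133.85, np.float64(135.58), np.float64(13.8)), (133.6, np.float64(135.53), np.float64(14.2)), (133.35, np.float64(135.46), np.float64(15.1)), (133.1, np.float64(135.37), np.float64(15.8)), (132.85, np.float64(135.28), np.float64(17.1))] [-3.4689308  -2.9189116  17.12611387] 4.933299999999999 8.6
```

The ring met at TCP z of about 136.3 mm. The arm's compliance is soft, about 3.7 N per commanded mm. Now I turn clockwise with force feedback, starting with a few steps.

```bash
cat > turn.py <<'E'
from h import *
def turn(y,z,n,step,target=18.5,vel=.03,rise=True):
    log=[];kf=3.7
    for i in range(n):
        f=arm.read_ft_force()[2]
        dz=np.clip((target-f)/kf*.5,-1.5e0,.5)*1e-3
        z+=(np.radians(step)*.0025 if rise else 0)-dz
        y-=step
        arm.line_to([.561,.1858,z],vel,quat(np.radians(y)))
        F=arm.read_ft_force();m=arm.read_wrist_torque()
        p=arm.read_tool_pos()
        log.append((round(y,1),round(z*1e3,2),round(p[2]*1e3,2),*F.round(1).tolist(),round(float(m[2]),2),round(arm.read_time(),2)))
        if F[2]>24: z+=.001; arm.line_to([.561,.1858,z],.05); print('HIGH');break
    return y,z,log
E
python3 - <<'E'
from turn import *
y,z,l=turn(112.5,.13285,4,6)
print(y,z);[print(*r) for r in l]
cv2.imwrite('pics/t1.png',snapshot('wrist'))
M=Rn.from_quat(arm.read_eef_rot()).as_matrix();print('yaw',np.degrees(np.arctan2(M[1,1],M[0,1])))
E
```

```text
88.5 0.13346842581063384
106.5 132.93 135.44 -3.9 -2.8 17.4 0.09 8.86
100.5 133.04 135.65 -4.2 -3.3 18.3 0.1 9.12
94.5 133.27 135.92 -3.4 -2.3 18.0 0.03 9.38
88.5 133.47 136.14 -4.4 -3.0 17.9 0.11 9.63
yaw 88.5509587234888
```

View pics/t1.png

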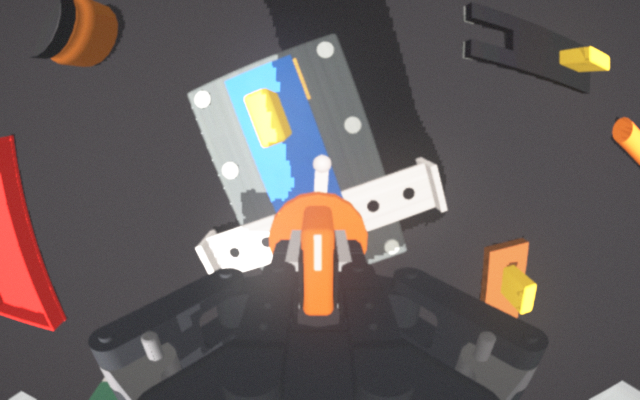

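The pointer stays put in the turning view at (321,163), so the nut follows the hand with no slip. Pressing force stays near 18 N. I continue to about 180° in all.

Run:
```python
from turn import *
y,z=88.5,.133468
y,z,l=turn(y,z,26,6)
print(y,z);[print(*r) for r in l[::2]]; print(max(r[5] for r in l))
cv2.imwrite('pics/t2.png',snapshot('wrist'))
```

```text
-67.5 0.13952889101595992
82.5 133.75 136.44 -4.8 -1.4 18.1 0.09 9.94
70.5 134.2 136.94 -5.0 -1.3 18.3 0.07 10.46
58.5 134.81 137.5 -4.3 -1.1 17.9 0.1 10.97
46.5 135.31 138.05 -3.5 -0.3 18.8 0.1 11.49
34.5 135.79 138.55 -3.9 -0.0 17.2 0.06 12.01
22.5 136.03 139.04 -3.5 0.1 18.8 0.07 12.53
10.5 136.57 139.58 -3.1 0.0 18.3 0.13 13.04
-1.5 137.05 140.12 -2.6 0.2 18.2 0.06 13.56
-13.5 137.44 140.63 -2.4 0.5 17.4 0.09 14.07
-25.5 137.92 141.16 -2.0 1.3 17.3 0.05 14.59
-37.5 138.27 141.67 -1.5 0.7 18.4 0.13 15.11
-49.5 138.64 142.15 -1.6 0.4 19.8 0.08 15.62
-61.5 139.43 142.78 -0.8 0.4 17.3 0.12 16.14
19.8
```

View pics/t2.png

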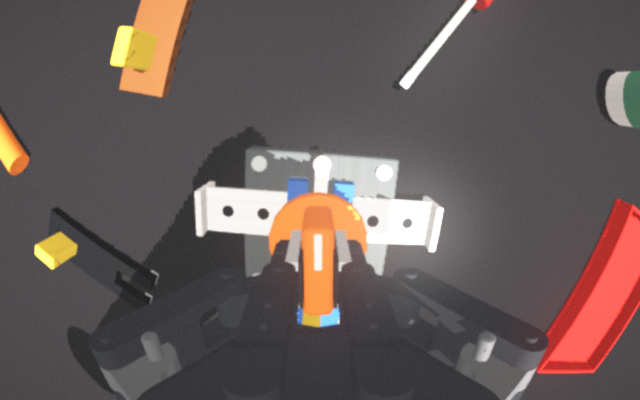

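The pointer end now sits at (322,163), over the fork's open end, 180° from where it began, and the hand rose 7.5 mm against 7.85 expected. Peak press was 19.8 N. I unload, release and look at the fixture from above the handle.

Run:
```python
from h import *
z=.13953
arm.line_to([.561,.1858,z+.006],.05)
print(arm.read_ft_force(),arm.read_tool_pos())
arm.move_gripper(1.0)
arm.line_to([.561,.1858,.20],.15)
arm.movep([.4955,.1640,.23],quat(np.radians(-71.7)))
p=arm.read_tool_pos();q=arm.read_eef_rot();im=snapshot('wrist');np.save('w2.npy',np.r_[p,q])
cv2.imwrite('pics/w2.png',im);cv2.imwrite('pics/s2.png',snapshot('side'))
print(arm.read_time(),p)
for pos,y in [([.585,-.185,.12],-90),([.585,-.185,.12],90),([.43,.14,.2],-71.7)]:
    print(arm.ik(pos,quat(np.radians(y))))
```

```text
[4.43576356 0.79256183 2.03223408] [0.56362051 0.18674569 0.14607396]
18.4333 [0.49442977 0.16413718 0.22944004]
[-0.14949016  0.90655553  0.7501709   1.72156423 -0.79847608  0.8471981
 -0.60190945]
[ 0.30652356  0.7774211  -0.05961678  1.70604355  0.06820511  0.66014418
  1.78089785]
[-0.90779564  0.59881195  0.82402302  2.11220107 -0.6809364   0.71697418
 -0.88231376]
```

View pics/w2.png

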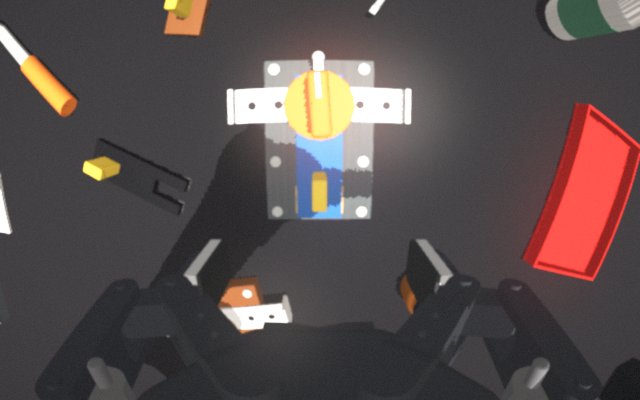

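View pics/s2.png

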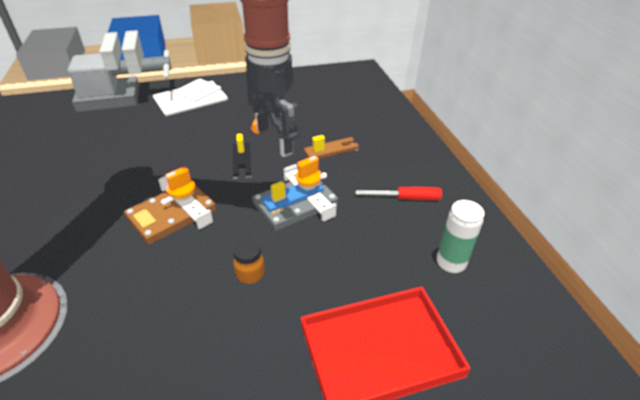

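The fin top is at (319,191) with the gripper square to it. The knob's pointer is at (318,58), on the fork's open side, and the can, jar and screwdriver are untouched. I locate the fin again and refine the tray.

Run:
```python
from h import *
w=np.load('w2.npy');p,q=w[:3],w[3:]
im=cv2.imread('pics/w2.png'); hsv=cv2.cvtColor(im,cv2.COLOR_BGR2HSV)
m=((hsv[...,0]>18)&(hsv[...,0]<32)&(hsv[...,1]>120)&(hsv[...,2]>110)).astype('u1');m2=np.zeros_like(m);m2[165:225,300:340]=m[165:225,300:340]
cs=max(cv2.findContours(m2,0,2)[0],key=cv2.contourArea);print(cv2.boundingRect(cs))
u=cv2.boundingRect(cs);mu=(u[0]+u[2]/2-.5,u[1]+u[3]/2-.5)
print('fin',onz(wray(mu,p,q),.0695))
for y in(172,212):print(onz(wray((319,y),p,q),.0695))
for n,roi in (('a_top',(380,130,480,250)),('a_side',(290,280,480,400))):
    im=cv2.imread(f'pics/{n}.png');hsv=cv2.cvtColor(im,cv2.COLOR_BGR2HSV)
    m=(((hsv[...,0]<6)|(hsv[...,0]>174))&(hsv[...,1]>150)&(hsv[...,2]>70)).astype('u1')
    k=np.zeros_like(m);x0,y0,x1,y1=roi;k[y0:y1,x0:x1]=m[y0:y1,x0:x1]
    cs=max(cv2.findContours(k,0,2)[0],key=cv2.contourArea);h=cv2.convexHull(cs)
    a=cv2.approxPolyDP(h,4,True)[:,0]
    for c in a: print(n,c,onz(ray(n[2:],c.astype(float)),.026).round(4))
```

```text
(312, 173, 15, 38)
fin [0.50031689 0.16529814 0.0695    ]
[0.5147305  0.17007158 0.0695    ]
[0.48463669 0.16010276 0.0695    ]
a_top [450 141] [ 0.6971 -0.2501  0.026 ]
a_top [460 222] [ 0.4892 -0.2648  0.026 ]
a_top [400 226] [ 0.4792 -0.1138  0.026 ]
a_top [394 144] [ 0.6879 -0.1049  0.026 ]
a_side [422 287] [ 0.6922 -0.1069  0.026 ]
a_side [469 366] [ 0.6993 -0.2526  0.026 ]
a_side [466 376] [ 0.6878 -0.2651  0.026 ]
a_side [393 399] [ 0.5759 -0.2711  0.026 ]
a_side [324 399] [ 0.4853 -0.2491  0.026 ]
a_side [301 317] [ 0.4827 -0.1163  0.026 ]
```

Run:
```python
from h import *
q=quat(np.radians(-71.7))
arm.movep([.4965,.1642,.165],q)
arm.line_to([.4965,.1642,.1105],.12)
print(arm.read_ft_force())
arm.move_gripper(0.0,70); arm.pause(.1)
print(arm.read_opening(),arm.read_tool_pos(),arm.read_ft_force(),arm.read_wrist_torque(),arm.read_time())
cv2.imwrite('pics/g2.png',snapshot('wrist'))
```

```text
[-0.06453831 -0.00322119 -0.13477162]
0.12744194966715333 [0.49667275 0.16411749 0.11075858] [ 0.29119132 -0.06339981  3.41134533] [0.04884938 0.13366759 0.02927694] 20.175
```

View pics/g2.png

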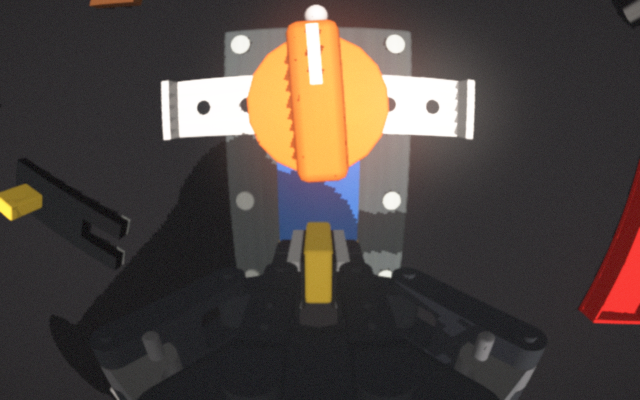

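The fin is held at 10.8 mm opening. Now I lift 4.2 mm and check the load before drawing back.

Run:
```python
from h import *
p0=arm.read_tool_pos()
for dz in (.002,.0042,.0048):
    arm.line_to([.4965,.1642,.1105+dz],.03); arm.pause(.15)
    print(dz,arm.read_tool_pos()-p0,arm.read_ft_force(),arm.read_wrist_torque(),arm.read_opening())
ax=np.array([np.cos(np.radians(18.3)),np.sin(np.radians(18.3)),0])
b=np.array([.4965,.1642,.1153])
for s in (.006,.014):
    arm.line_to(b-ax*s,.05); arm.pause(.1)
    print(s,arm.read_tool_pos()-p0,arm.read_ft_force(),arm.read_opening())
print(arm.read_time())
cv2.imwrite('pics/l1.png',snapshot('side')[130:250,220:380].repeat(4,0).repeat(4,1))
```

```text
0.002 [-0.00053443  0.00014872  0.00131723] [ 0.54677931 -0.64475076 -4.05296308] [-0.03229183  0.03403041 -0.0107272 ] 0.13106538439829038
0.0042 [-0.00015352  0.00010098  0.003967  ] [ 0.75671881 -0.3707862  -1.73613395] [0.03634037 0.04285979 0.04707149] 0.13157606946265213
0.0048 [-1.31787182e-04  5.59002822e-05  4.55702779e-03] [ 0.06264615 -0.70370963 -2.83546157] [-0.07093496  0.05235893 -0.01991702] 0.12579452415010334
0.006 [-0.00586243 -0.00178612  0.00459625] [-1.27184937  0.28773644 -3.76924099] 0.13240016861444834
0.014 [-0.01334713 -0.00426097  0.00462906] [ 1.19788115  0.01064511 -3.80951687] 0.12901367861596505
22.2
```

View pics/l1.png

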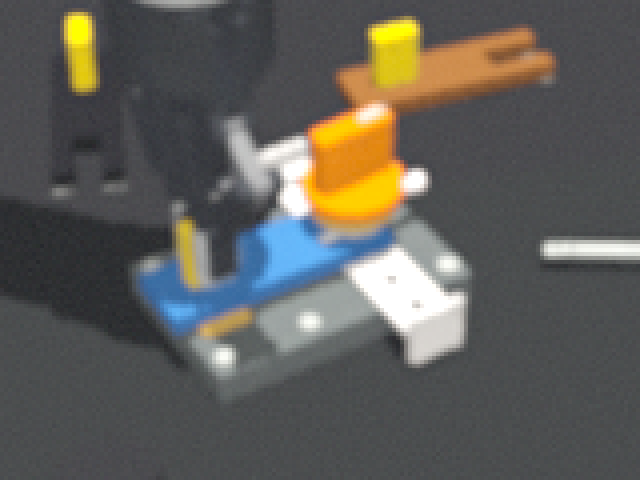

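The load equals the strap's weight, about 3 N, and there is no drag, so the toes are clear. I draw back fully, raise and carry to the tray.

Run:
```python
from h import *
ax=np.array([np.cos(np.radians(18.3)),np.sin(np.radians(18.3)),0])
b=np.array([.4965,.1642,.1153])
arm.line_to(b-ax*.064,.06)
print(arm.read_ft_force(),arm.read_opening(),arm.read_tool_pos())
arm.line_to(b-ax*.066+[0,0,.125],.15)
print(arm.read_ft_force(),arm.read_opening())
c=np.array([.5885,-.184]);a=np.radians(3);t=c-.033*np.array([np.cos(a),np.sin(a)])
q=quat(a-np.pi/2)
arm.line_to([t[0],t[1],.24],.2,q)
arm.line_to([t[0],t[1],.16],.15)
print(t,arm.read_tool_pos(),arm.read_ft_force(),arm.read_opening(),arm.read_time())
cv2.imwrite('pics/p_side.png',snapshot('side'));im=snapshot('top')
cv2.imwrite('pics/p_top.png',cv2.resize(im[100:280,340:540],None,fx=3,fy=3))
```

```text
[ 0.84716867  0.13479667 -2.7385375 ] 0.12677238502187288 [0.43632089 0.14430305 0.11539698]
[-0.12148472  0.39383235 -3.23293535] 0.12903651349265893
[ 0.55554523 -0.18572709] [ 0.55600394 -0.18612717  0.16072071] [-0.35162073  0.01136754 -2.0942668 ] 0.12948403588048932 26.8083
```

View pics/p_side.png

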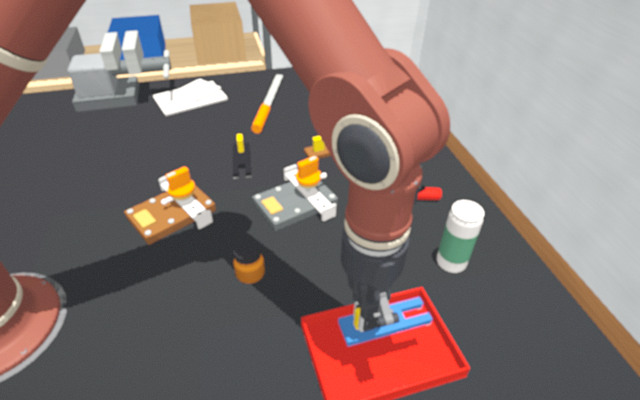

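View pics/p_top.png

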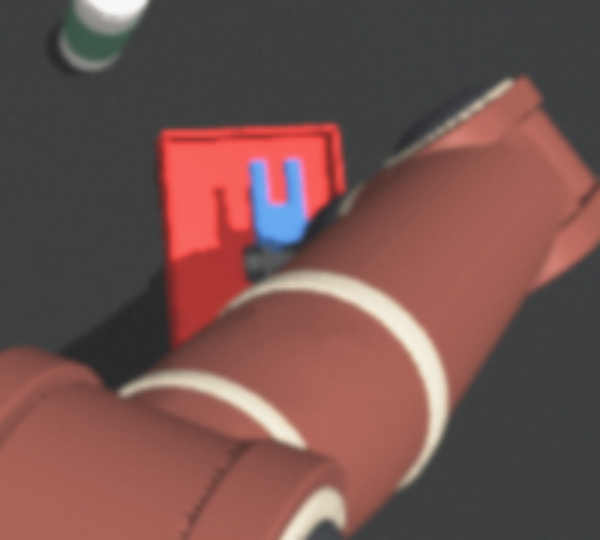

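The strap hangs level above the tray, with its fork at (415,310) in the side view and its whole outline inside the walls. I lower it until contact is felt.

Run:
```python
from h import *
x,y=.5555,-.1857
arm.line_to([x,y,.099],.1); arm.pause(.15)
f0=np.mean([arm.read_ft_force()[2] for _ in range(1)]);print(f0)
z=.099;log=[]
while z>.087:
    z-=.0006; arm.line_to([x,y,z],.03); arm.pause(.05); f=arm.read_ft_force()[2]
    log.append((round(z*1e3,1),round(float(arm.read_tool_pos()[2])*1e3,2),round(float(f),1)))
    if f>2.0: break
print(log,arm.read_wrist_torque(),arm.read_time())
```

```text
-2.6326613427550045
[(98.4, 98.56, -2.8), (97.8, 97.75, -2.6), (97.2, 97.17, -3.1), (96.6, 96.57, -3.1), (96.0, 95.99, -4.2), (95.4, 95.36, -2.4), (94.8, 94.78, -2.7), (94.2, 94.17, -3.1), (93.6, 93.76, -1.9), (93.0, 93.37, 1.4), (92.4, 92.98, 5.6)] [0.26486461 0.13899769 0.07432838] 31.1167
```

Contact came at TCP z of about 93.8 mm, where 93.5 was expected. I release gently and back away.

Run:
```python
from h import *
x,y=.5555,-.1857
arm.line_to([x,y,.0925],.02)
arm.move_gripper(0.6)
arm.line_to([x,y,.15],.1)
arm.line_to([x,y,.24],.2)
arm.movep([.44,.0,.36],quat(np.radians(-60)))
arm.pause(.3)
print(arm.read_ft_force(),arm.read_time())
cv2.imwrite('pics/e_side.png',snapshot('side'));cv2.imwrite('pics/e_top.png',snapshot('top'));cv2.imwrite('pics/e_wrist.png',snapshot('wrist'))
```

```text
[-0.70051792 -0.11280239  0.70880375] 34.4417
```

View pics/e_side.png

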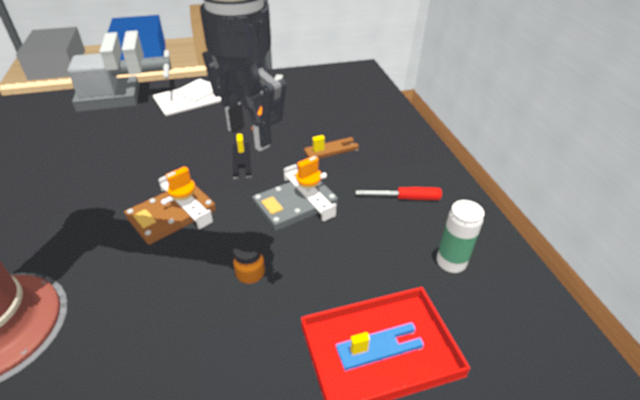

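View pics/e_top.png

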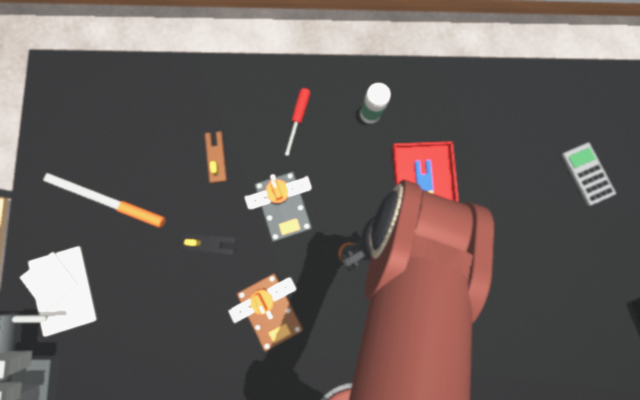

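View pics/e_wrist.png

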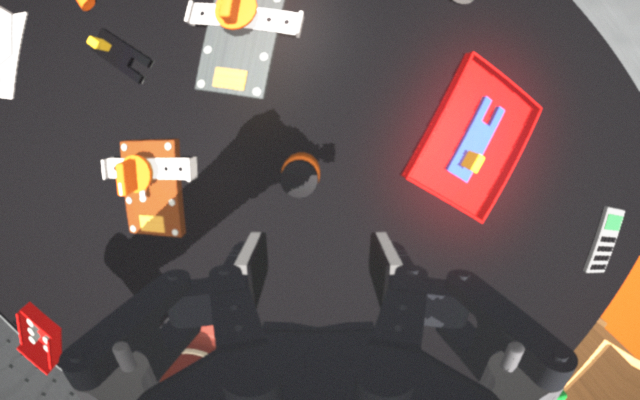

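The strap lies flat in the tray, at (380,347) in the side view. The bracket is free, with the pointer at (274,178) in the top view, still turned away. The can, jar, screwdriver and look-alikes are where they were, and the arm touches nothing.

```bash
python3 -c "
from station import ticket,arm
print(ticket.finish_job(),arm.read_time())"
```

```text
the job is handed in; nothing more can be done
the job is handed in; nothing more can be done
```

The bracket is free, the blue strap lies flat in the red tray, and I handed the job in at about 34.6 s of the 72 s allowed.

- **Knob:** I gripped the orange knob's bar and felt the clutch ring about 2 mm down. I pressed at about 18 N (peak reading 19.8 N) and turned 180° clockwise in one stroke. The pointer in the wrist pictures followed the whole way. The hand rose about 7.5 mm against 7.85 mm expected, so the nut backed off by about 180°.
- **Strap:** I lifted it about 4.6 mm and drew it back 64 mm with no drag, the load staying at about its own weight. I then lowered it into the tray until contact, which came within 0.3 mm of the expected height, and let go. The contact force briefly read 5.6 N net before release.
- **Last checks:** The pictures show the strap flat inside the tray and the pointer still turned away. The can, jar, screwdriver and look-alikes looked unmoved, and the arm read only noise-level force. In the last top view the arm hid part of the strap, so that check rests on the side and wrist views.
- **Disagreements:** The last wrist measurement of the handle was about 4 mm further forward than the earlier ones. I put this down to the handle's side face showing in the picture and used the mean; the grasp showed it was right. Lateral forces of up to about 5 N appeared during the turn because of a small error in centring on the knob's axis.

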